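# Refit the tread on the toy step stool

## Robot

A 6-joint arm with a two-finger parallel gripper is mounted at the origin on the work surface. World frame = base frame: x ahead of the robot, y to its left, z up, the work surface at z = 0. Lengths are in m, angles in degrees, forces in N, time in s.
With the tool pointing down it reaches from about 0.425 to 0.95 m from the base axis. Payload 3.5 kg.
Tool frame: the origin (TCP) lies midway between the tips of the shut fingers; the grasp point (between the pads) lies 19 mm behind it; y points along the fingers, x is the direction in which the jaws open and shut, and the axes are right-handed (so a half turn about y gives the same grasp; the last joint's range is limited). The gripper opens to 85 mm and grips with 20 to 120 N. Pads are 22 mm wide; open, the fingers measure 114 mm over their backs; the gripper's body (76 mm by 85 mm) begins 54 mm behind the grasp point. The pads swing forward as they close: fully open they stand 13 mm farther back than shut.
Start: joints at [-8.594, 16.404, 90.338, -0, 73.258, -8.594], TCP at [0.675, 0, 0.231] pointing down, gripper open.
Joint ranges: [-158.93, 158.93], [-51.34, 127.21], [12.03, 142.37], [-87.48, 267.48], [13.55, 161.25], [-162.69, 162.69]. Speed limits (degrees/s): [159.86, 159.86, 180, 180, 180, 180].

## Interface

Orientations are given as a 3x3 rotation matrix whose columns are the frame's x, y, z axes.
In Python, from rig import get_obs, read_camera, r gives the robot as it stands. The module is installed in compiled form; this text tells all that it offers.
- The arm moves only by the tool play_rows, never from a script. Its argument "plan" is a list of rows, each a list of 3 entries, a list of its own where there are three numbers: the shift along the world's x, y, z in mm, then the turn about the world's z in rad, then the closure, from -1 (fully open) to 1 (shut), so that 0 is half open. In form: [[[dx, dy, dz], twist, grip], ...]. A call has exactly 5 rows; each row shifts and turns the commanded pose from where the row before left it; what a row does not reach is not made up. A row lasts 1/8 s, in which the tool goes at most 62.5 mm and 10.7 degrees, less where a joint would pass 70% of its speed; a pose out of reach is approached as far as the arm can. A call with a gripper value outside its range is refused whole. The fingers move at their own pace and stop on an object; "newtons" is the grip in N (left out, the last holds). Time passes only in rows, so rows that do not move let the fingers close, or fill a call up. It gives the time, the measured TCP pose, the force and the opening at its end, in the units of the state.
- get_obs(): the state, without advancing time (a new reading comes with each control period).
- read_camera(name): name is "scene" or "side" or "wrist"; returns a dict with "color" (384x512x3 uint8, red, green, blue), "fx", "fy", "cx", "cy" (pixels), "R" (3x3) and "t" (3): a world point X has camera coordinates R X + t; the wrist camera has in their place "T_tool_cam" (4x4, takes a point from camera to tool coordinates, whose origin is the TCP and whose axes are the tool frame's). Camera axes: x right, y down, z forward; pixel columns grow to the right and rows downward; lengths in m; the calibration is good to about 2 mm. The wrist camera is an equidistant fisheye: a pixel r from the principal point sees the ray r / f radians off the axis. A picture is of the moment at which its call begins: read the wrist's pose just before it. There is no depth.
- r.close_job(): hands the job in, once; it reports no verdict.
The state is a dict: "time": time; "joint_positions": joint angles; "qd": joint speeds; "joint_efforts": joint torques, N m; "position": TCP position; "eef_rot": TCP orientation; "contact_force": force on the tool from outside, world axes, zero at the start; "moment": the same for the moment, N m; "gripper_width": opening from 0.0 (shut) to 1.0 (fully open).
Only numpy, scipy, OpenCV 4.12 (cv2) and the standard library are available. Lean on these libraries where they do the work, as an engineer would, in place of code of your own. Each camera call takes 0.05 s, during which the arm holds its last target.

## Task

The tread has come off the green toy step stool: pick it up, lay it lightly on the stool's two studs, slide it along until you feel both holes drop over them, then press it down until it sits flush on the stool all along, and let go. The studs' strip can sit anywhere along its channel, so go by feel and never force the tread or the studs (they are thin plastic); leave the other bathroom toys where they are.

Things in the scene. Friction and masses are not known exactly. Their poses are not given: they have to be found in the camera images.
- tread_centre (a point): Centre (half-way up) of the loose tread: flat green plastic plate 160 mm long (its x), 56 mm wide (its y), 10 mm thick, about 0.14 kg, flat on the table, black grip ribs on the upper face. Two round through holes, 11 mm diameter, lie on its long centre line at x = +45 and -45 mm. Grip it across the 56 mm width at mid-length. It fits either way round (half a turn about z).
- stool: Green toy step stool, held down by suction feet; origin on the table under its middle. x along the stool, y across, z up. Frame top 148 x 44 mm, 70 mm high, open below at mid-length: fingers holding the tread's long edges pass down beside the frame. Splayed legs at the four corners only, feet reaching 85 mm out along x and 47 mm along y.
- stool_top (a point): Middle of the frame top. A channel along x holds a grey strip, flush with the frame top, with two upright white studs, 9 mm thick, nearly flat-ended, 90 mm apart along x at y = 0, standing 14 mm above the frame top. The strip was left anywhere in its channel: the studs' midpoint is up to 16 mm from this point along x, either way (not measured). It is stiff: about 20 N to shift it.
- stool_seat (a point): Point 5 mm above stool_top: height of the tread's centre when seated. Round each stud's foot is a black rubber sleeve, 17 mm across, standing 5 mm above the frame. Once the holes drop over the studs (about 9 mm down from the stud tips) the tread rests on the sleeves; about 6 N of downward push at mid-length sinks them the last 5 mm, for good; the studs then stand 4 mm proud.
- soap_dish: Bystander: pink ceramic soap dish with a cake of soap, 94 x 66 x 23 mm; origin under its centre.
- bathtub: Bystander: steel toy bathtub, about 150 x 290 mm, rim 108 mm high, tap to 145 mm; origin under its centre.
- mirror_stand: Bystander: wooden mirror stand with a round tilting mirror, foot 70 x 110 mm, 160 mm high; origin under its centre.
- tooth_mug: Bystander: small blue ceramic mug, 52 mm across, 55 mm high; origin under its centre.
- duck: Bystander: yellow toy duck, about 75 x 60 mm, 61 mm high; origin under its centre.
- toilet: Bystander: white toy toilet, about 155 x 126 mm, 187 mm high; origin under its bowl.
- medicine_cabinet: Bystander, fixed: white toy medicine cabinet about 98 x 212 x 240 mm with a hinged flap on its front; origin under its centre.
Mind the look-alikes: they are no part of the job. What is shaped like the part that bears tread_centre but blue, purple or white is not meant.

How it is judged:
By the outcome, as a careful person would: the job done as asked, in the order asked, and still so for the second after the job is handed in, with the robot touching nothing.
It also fails if it takes over 72 s, if anything falls off the work surface, if the arm or the gripper's body presses on something with over 40 N, if the wrist force passes 120 N, or if a joint passes its speed limit or range.

## Working session

There is one attempt and no reset: what is moved stays moved. The work goes in short steps, Python scripts to look and compute and a tool call to move; the robot and the scene stay as the last step left them, time stands still between calls to the robot, and variables do not carry over. Pictures are saved under pics/ and viewed, and the job is handed in when it is done.

Besides the shell and the picture viewer there is one more tool, called as name([rows], argument=value, ...), one row to a line, values as JSON. play_rows: Moves the arm, as the interface text tells. Its arguments: {"type":"object","properties":{"plan":{"type":"array"},"newtons":{"type":"number"}},"required":["plan"]}

```bash
mkdir -p pics; ls
python3 - <<'E'
from rig import get_obs, read_camera
import cv2, numpy as np
o=get_obs(); print(o)
for n in ["scene","side","wrist"]:
    c=read_camera(n); cv2.imwrite(f"pics/{n}0.png",c["color"][:,:,::-1])
    print(n,{k:np.round(v,4).tolist() for k,v in c.items() if k!="color"})
E
```

```text
pics
{'time': 0.0, 'joint_positions': array([-8.59446803e+00,  1.64540915e+01,  9.04246171e+01,  9.53051203e-04,
        7.32573320e+01, -8.59607583e+00]), 'qd': array([-0.0378291 , -0.05986324,  0.00531744, -0.06134088,  0.03224685,
        0.13994931]), 'joint_efforts': array([-1.79628755e-04, -4.05981302e+01, -2.92628127e+01, -1.54224781e-04,
        5.81841552e-03,  3.74769741e-06]), 'position': array([6.74335033e-01, 1.32919123e-04, 2.29922500e-01]), 'eef_rot': array([[ 9.99997249e-01, -2.34531077e-03, -2.28161743e-05],
       [ 2.36853465e-05,  3.70572928e-04,  9.99999931e-01],
       [-2.34530216e-03, -9.99997181e-01,  3.70627458e-04]]), 'contact_force': array([-0.3744644 ,  0.04674726,  0.34602718]), 'moment': array([ 0.02111786, -0.02223171,  0.00598607]), 'gripper_width': 1.0040870038432081}
scene {'fx': 441.5173, 'fy': 441.5173, 'cx': 259.0565, 'cy': 186.4491, 'R': [[-0.8525, 0.5228, 0.0052], [0.3884, 0.64, -0.663], [-0.3499, -0.5632, -0.7486]], 't': [0.4694, -0.17, 1.5711]}
side {'fx': 419.0519, 'fy': 419.0519, 'cx': 252.6344, 'cy': 185.8652, 'R': [[-0.8237, -0.5669, 0.0142], [-0.326, 0.453, -0.8298], [0.464, -0.6881, -0.5579]], 't': [0.4879, 0.249, 1.2631]}
wrist {'fx': 297.3186, 'fy': 297.3186, 'cx': 252.8642, 'cy': 189.562, 'T_tool_cam': [[1.0, 0.0007, -0.0001, -0.0019], [0.0003, -0.278, 0.9606, -0.1436], [0.0007, -0.9606, -0.278, 0.0709], [0.0, 0.0, 0.0, 1.0]]}
```

View pics/scene0.png

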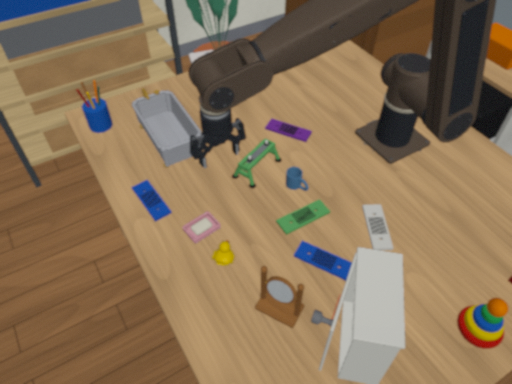

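View pics/side0.png

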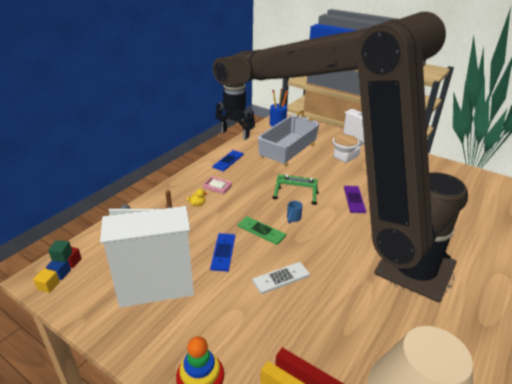

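View pics/wrist0.png

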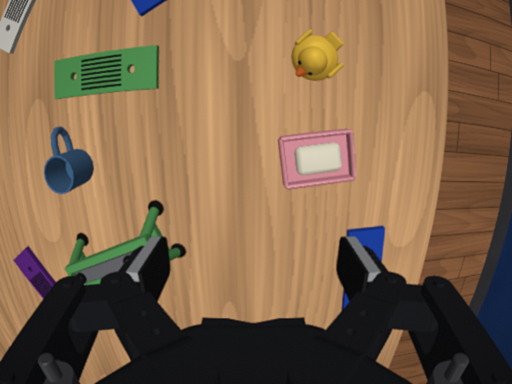

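Candidates for the tread in the scene image: green plate (303,216), blue plates (150,200) and (323,260), purple (288,130), white (377,227). The green plate is the one described, and the green stool is at (257,160). Next I'll check it in a close crop and measure it.

```bash
cat > h.py <<'E'
from rig import get_obs, read_camera, r
import cv2, numpy as np
def cam(n):
    o=get_obs(); c=read_camera(n); c["o"]=o; c["n"]=n; return c
def ray(c,uv):
    uv=np.atleast_2d(np.array(uv,float))
    a=(uv[:,0]-c["cx"])/c["fx"]; b=(uv[:,1]-c["cy"])/c["fy"]
    if c["n"]=="wrist":
        th=np.hypot(a,b); s=np.where(th>1e-9,np.sin(th)/np.maximum(th,1e-9),1)
        d=np.stack([a*s,b*s,np.cos(th)],1); T=np.array(c["T_tool_cam"]); R=c["o"]["eef_rot"]
        return R@T[:3,3]+c["o"]["position"], (R@T[:3,:3]@d.T).T
    R=np.array(c["R"]); t=np.array(c["t"])
    return -R.T@t, (R.T@np.stack([a,b,np.ones_like(a)],1).T).T
def onz(c,uv,z):
    o,d=ray(c,uv); return o+d*((z-o[2])/d[:,2])[:,None]
def proj(c,X):
    X=np.atleast_2d(X)
    if c["n"]=="wrist":
        T=np.array(c["T_tool_cam"]); R=c["o"]["eef_rot"]
        p=(X-c["o"]["position"])@R; p=(p-T[:3,3])@T[:3,:3]
        rr=np.hypot(p[:,0],p[:,1]); th=np.arctan2(rr,p[:,2]); k=th/np.maximum(rr,1e-9)
        return np.stack([c["cx"]+c["fx"]*k*p[:,0],c["cy"]+c["fy"]*k*p[:,1]],1)
    p=X@np.array(c["R"]).T+np.array(c["t"])
    return np.stack([c["cx"]+c["fx"]*p[:,0]/p[:,2],c["cy"]+c["fy"]*p[:,1]/p[:,2]],1)
def green(c):
    h=cv2.cvtColor(c["color"],cv2.COLOR_RGB2HSV)
    return cv2.inRange(h,(45,90,40),(85,255,255))
def save(c,name,box=None,k=1):
    im=c["color"][:,:,::-1]
    if box: im=im[box[1]:box[3],box[0]:box[2]]
    cv2.imwrite(f"pics/{name}.png",cv2.resize(im,None,fx=k,fy=k,interpolation=cv2.INTER_CUBIC))
E
python3 - <<'E'
from h import *
for n in ["scene","side","wrist"]:
    c=cam(n); m=green(c)
    cs,_=cv2.findContours(m,cv2.RETR_EXTERNAL,cv2.CHAIN_APPROX_NONE)
    for k in cs:
        if cv2.contourArea(k)<150: continue
        p=k[:,0,:]; w=onz(c,p,0.010)
        print(n,cv2.contourArea(k),p.mean(0))
        b=cv2.minAreaRect((w[:,:2]*1000).astype(np.float32)); print("  rect at z=10",b)
    if n=="wrist": save(c,"wcrop",(0,30,220,300),2.2)
    if n=="scene": save(c,"scrop",(200,110,350,250),4)
E
```

```text
scene 749.5 [302.33027523 216.35779817]
  rect at z=10 ((473.7668151855469, 126.2741928100586), (56.9878044128418, 159.83424377441406), 89.40426635742188)
scene 330.5 [256.31788079 162.38410596]
  rect at z=10 ((465.3916015625, -140.15560913085938), (204.33251953125, 97.88445281982422), 22.173377990722656)
scene 158.5 [195.19298246   9.68421053]
  rect at z=10 ((193.09959411621094, -1184.51123046875), (245.32948303222656, 51.495948791503906), 71.27458953857422)
side 164.0 [198.18965517 358.96551724]
  rect at z=10 ((329.1762390136719, 610.4113159179688), (50.677459716796875, 37.07587814331055), 44.86214828491211)
side 302.5 [ 60.03389831 250.77966102]
  rect at z=10 ((921.8854370117188, 570.6131591796875), (67.74075317382812, 85.40259552001953), 35.37918472290039)
side 523.0 [261.5   229.875]
  rect at z=10 ((472.7564697265625, 127.350341796875), (61.479122161865234, 160.53076171875), 89.08076477050781)
side 230.5 [296.24832215 185.98657718]
  rect at z=10 ((501.0039978027344, -156.77064514160156), (161.47637939453125, 155.17355346679688), 22.054359436035156)
side 313.0 [500.95614035  89.5       ]
  rect at z=10 ((35.20105743408203, -1869.8741455078125), (58.16231918334961, 1140.86669921875), 4.5078020095825195)
side 1970.0 [479.98820755 105.46933962]
  rect at z=10 ((158.95089721679688, -1848.147216796875), (287.050048828125, 1911.152099609375), 12.719656944274902)
side 383.0 [499.30136986  53.5       ]
  rect at z=10 ((171.92213439941406, -2882.06103515625), (68.85665130615234, 2303.10205078125), 4.529536724090576)
wrist 1335.0 [113.65693431 245.09124088]
  rect at z=10 ((451.2259521484375, -119.29733276367188), (217.50270080566406, 53.006717681884766), 24.69768524169922)
wrist 4079.0 [106.65957447  72.18439716]
  rect at z=10 ((472.3959045410156, 126.14179992675781), (55.79696273803711, 161.85614013671875), 89.40657043457031)
```

View pics/wcrop.png

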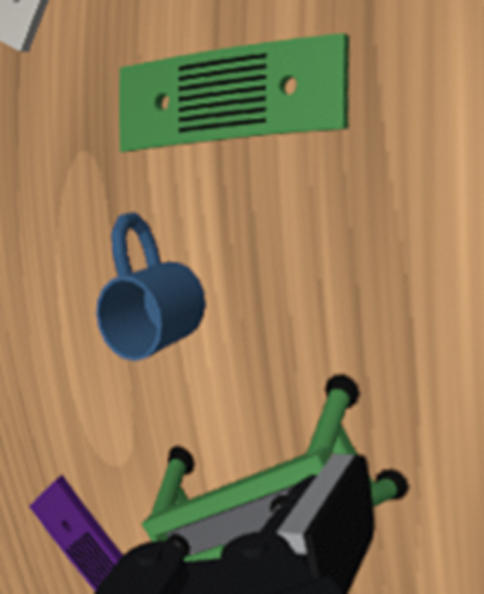

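View pics/scrop.png

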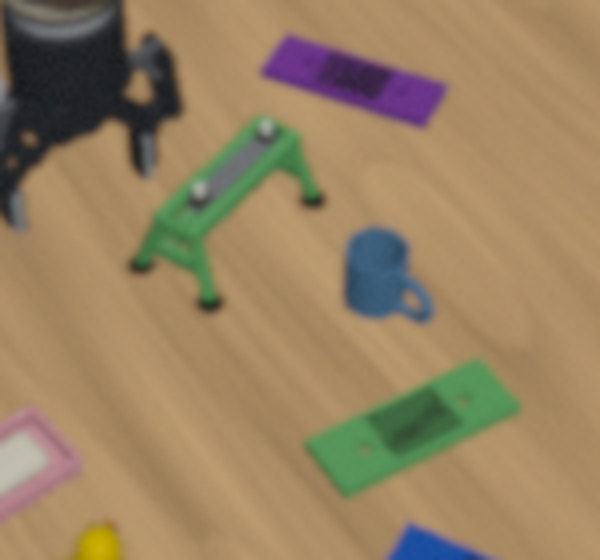

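The crop confirms it: the green plate with black ribs and two holes is at wrist (107,72) and scene (303,216). It measures 160 x 57 mm at about (473,126) mm. I'm moving above it with a -90° turn.

play_rows([
  [[-20, 12.5, -4], -0.157, -1],
  [[-20, 12.5, -4], -0.157, -1],
  [[-20, 12.5, -4], -0.157, -1],
  [[-20, 12.5, -4], -0.157, -1],
  [[-20, 12.5, -4], -0.157, -1],
], newtons=40)

```text
time: 0.92
position: [0.5743, 0.0629, 0.2112]
eef_rot: [[0.704, 0.0, 0.711], [-0.711, 0.0, 0.704], [0.0, -1.0, 0.0]]
contact_force: [-0.7, 0.1, -0.2]
gripper_width: 1.0
```

play_rows([
  [[-20, 12.5, -4], -0.157, -0.6],
  [[-20, 12.5, -4], -0.157, -0.57],
  [[-20, 12.5, -4], -0.157, -0.57],
  [[-20, 12.5, -4], -0.157, -0.57],
  [[-20, 12.5, -4], -0.157, -0.57],
])

```text
time: 1.55
position: [0.4743, 0.1254, 0.1913]
eef_rot: [[-0.004, 0.0, 1.0], [-1.0, 0.0, -0.004], [-0.0, -1.0, 0.0]]
contact_force: [-0.1, 1.0, 0.4]
gripper_width: 0.786
```

```bash
cat > m.py <<'E'
from h import *
import sys
def rects(c,z,amin=150,hi=None):
    m=green(c); cs,_=cv2.findContours(m,cv2.RETR_EXTERNAL,cv2.CHAIN_APPROX_NONE)
    out=[]
    for k in cs:
        if cv2.contourArea(k)<amin: continue
        w=onz(c,k[:,0,:],z); out.append((k[:,0,:].mean(0).round(),cv2.minAreaRect((w[:,:2]*1000).astype(np.float32))))
    return out
E
python3 - <<'E'
from m import *
o=get_obs(); print(o["time"],o["position"],np.degrees(np.arctan2(o["eef_rot"][1,0],o["eef_rot"][0,0])),o["contact_force"],o["gripper_width"])
c=cam("wrist"); save(c,"w1",k=1.5)
print(rects(c,0.01))
c=cam("scene"); save(c,"s1",(180,90,380,250),4)
E
```

```text
1.55 [0.47431221 0.12539791 0.19131724] -90.25635246562088 [-0.13646642  0.97132501  0.39911729] 0.7855322423934866
[(array([252., 166.]), ((471.0938415527344, 126.8197021484375), (55.287109375, 158.7445831298828), 89.10972595214844)), (array([456., 166.]), ((467.45428466796875, -144.94088745117188), (202.9972686767578, 112.42786407470703), 21.8387508392334))]
```

View pics/w1.png

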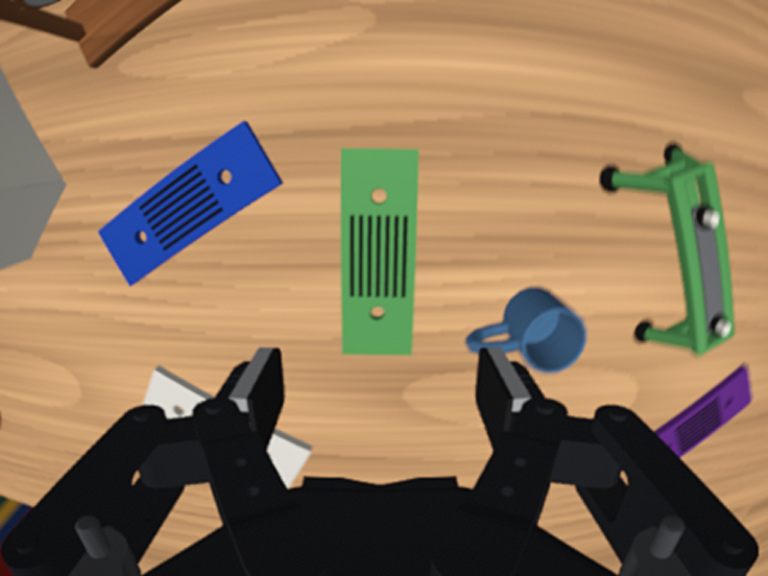

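View pics/s1.png

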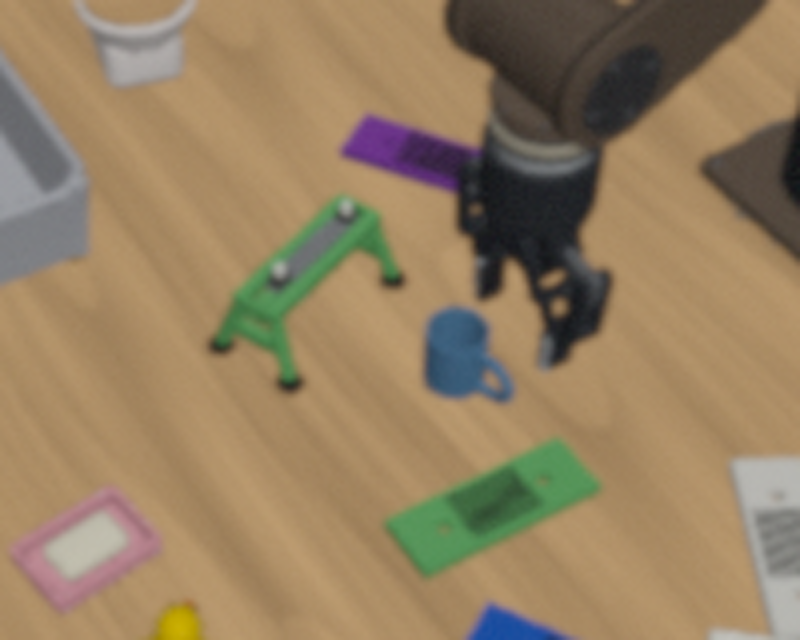

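Run:
```python
from m import *
c=cam("wrist")
print("mug handle",onz(c,[[312,229],[330,222]],0.03))
print("studs w",onz(c,[[708/1.5,217/1.5],[721/1.5,326/1.5]],0.084))
save(c,"w1stool",(390,85,512,250),4)
print("holes",onz(c,[[379/1.5,196/1.5],[377/1.5,312/1.5]],0.008))
c=cam("scene")
print("studs s",onz(c,[[180+346/4,90+208/4],[180+280/4,90+270/4]],0.084))
c=cam("side"); save(c,"side1",(260,165,335,215),8)
```

```text
mug handle [[0.40717122 0.05910355 0.03      ]
 [0.41545312 0.03872462 0.03      ]]
studs w [[ 0.51815078 -0.10016921  0.084     ]
 [ 0.43683529 -0.13456092  0.084     ]]
holes [[0.51409455 0.12650043 0.008     ]
 [0.42462863 0.12780247 0.008     ]]
studs s [[ 0.4379221  -0.13849677  0.084     ]
 [ 0.52018014 -0.10493033  0.084     ]]
```

View pics/w1stool.png

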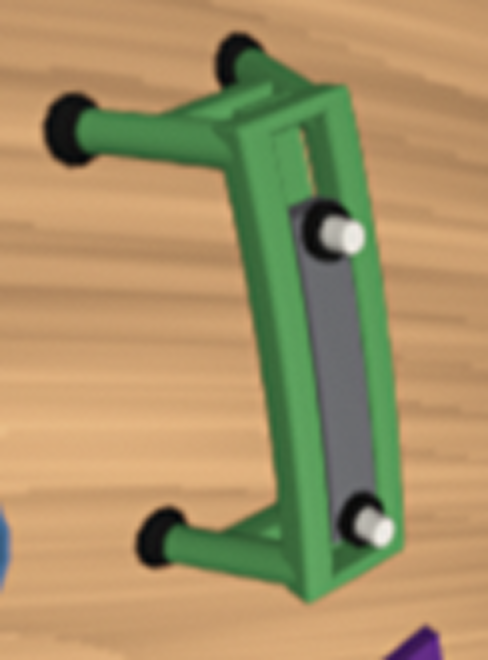

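View pics/side1.png

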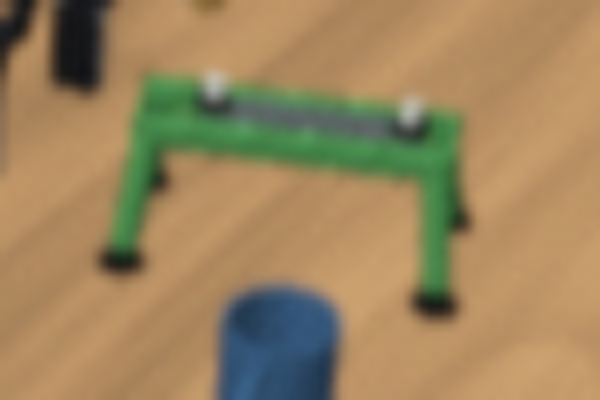

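play_rows([
  [[2, -40, 16], 0.07, -0.57],
  [[2, -50, 16], 0.08, -0.57],
  [[2, -50, 16], 0.08, -0.57],
  [[2, -50, 16], 0.08, -0.57],
  [[3, -50, 16], 0.08, -0.57],
])

```text
time: 2.42
position: [0.4865, -0.1176, 0.2725]
eef_rot: [[0.384, 0.001, 0.923], [-0.923, -0.001, 0.384], [0.001, -1.0, 0.001]]
contact_force: [0.9, -0.1, -0.6]
gripper_width: 0.788
```

play_rows([
  [[0, 0, 0], 0, -0.57],
  [[0, 0, 0], 0, -0.57],
  [[0, 0, 0], 0, -0.57],
  [[0, 0, 0], 0, -0.57],
  [[0, 0, 0], 0, -0.57],
])

```text
time: 3.05
position: [0.486, -0.1142, 0.2711]
eef_rot: [[0.382, -0.0, 0.924], [-0.924, 0.0, 0.382], [-0.0, -1.0, -0.0]]
contact_force: [0.0, 0.3, -0.4]
gripper_width: 0.785
```

Run:
```python
from m import *
c=cam("wrist"); o=c["o"]; print(o["time"],o["position"],np.degrees(np.arctan2(o["eef_rot"][1,0],o["eef_rot"][0,0])))
save(c,"w2",k=1.5); save(c,"w2c",(190,80,320,250),3.5)
np.save("w2.npy",c,allow_pickle=True)
c=cam("scene"); save(c,"s2",(210,120,300,200),8); np.save("s2.npy",c,allow_pickle=True)
```

```text
3.05 [ 0.4859692  -0.11420247  0.2711089 ] -67.5283917548923
```

View pics/w2.png

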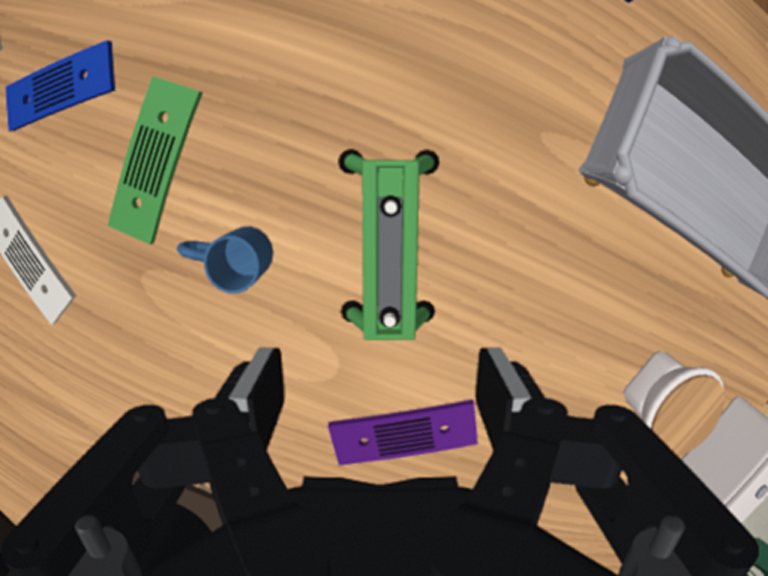

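View pics/w2c.png

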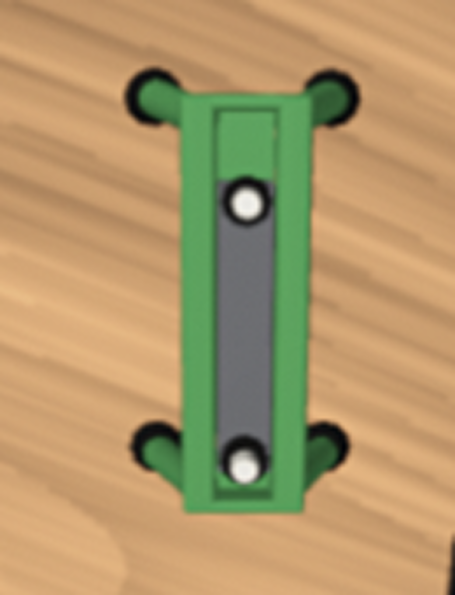

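Run:
```python
from m import *
c=np.load("w2.npy",allow_pickle=True).item()
o=c["o"]; R=o["eef_rot"]; P=o["position"]
def rep(n,X): 
    print(n,(X*1000).round(1).tolist(),"tool x,z:",((X-P)@R*1000)[:,[0,2]].round(1).tolist())
k=np.array([[184,94],[311,94],[186,513],[303,513]])/3.5+[190,80]-0.36
F=onz(c,k,0.07); rep("corners",F); rep("centre",F.mean(0,keepdims=True))
e=F[[0,1]].mean(0)-F[[2,3]].mean(0); print("yaw corners",np.degrees(np.arctan2(e[1],e[0])),np.linalg.norm(e),np.linalg.norm(F[0]-F[1]),np.linalg.norm(F[2]-F[3]))
h=cv2.cvtColor(c["color"],cv2.COLOR_RGB2HSV); m=cv2.inRange(h,(0,0,170),(180,50,255)); m[:, :235]=0;m[:,280:]=0;m[:120]=0;m[230:]=0
n,l,s,ct=cv2.connectedComponentsWithStats(m)
for i in range(1,n): print(s[i],ct[i])
ct=ct[1:][s[1:,4]>15]; S=onz(c,ct,0.082); rep("studs",S)
d=S[0]-S[1]; print("yaw studs",np.degrees(np.arctan2(d[1],d[0])),np.linalg.norm(d)); rep("mid",S.mean(0,keepdims=True))
# long edges by mask rows: midpoints
g=green(c); 
L=[];Rr=[]
for v in range(120,195,3):
    row=np.where(g[v,230:290])[0]+230; L.append((row.min(),v)); Rr.append((row.max()+1,v))
for n_,q in (("L",L),("R",Rr)):
    X=onz(c,q,0.07); t=((X-P)@R*1000)[:,[0,2]]; p=np.polyfit(t[:,1],t[:,0],1); print(n_,p,np.std(t[:,0]-np.polyval(p,t[:,1])))
```

```text
corners [[543.8, -75.9, 70.0], [559.9, -114.3, 70.0], [407.7, -131.8, 70.0], [423.8, -170.7, 70.0]] tool x,z: [[-13.2, 68.1], [28.4, 68.3], [-13.6, -79.0], [28.5, -79.0]]
centre [[483.8, -123.2, 70.0]] tool x,z: [[7.5, -5.4]]
yaw corners 22.422475988229774 0.14717384575982553 0.04159638495884636 0.042132136277302785
[257 134   7   8  46] [260.02173913 137.76086957]
[256 210   7   8  44] [259.15909091 213.68181818]
studs [[519.1, -108.0, 82.0], [435.3, -142.2, 82.0]] tool x,z: [[7.0, 33.0], [6.6, -57.5]]
yaw studs 22.201682517015225 0.09043694030190741
mid [[477.2, -125.1, 82.0]] tool x,z: [[6.8, -12.2]]
L [ 6.83434080e-03 -1.38470453e+01] 0.020227697514777324
R [3.48058550e-03 2.88205011e+01] 0.372650862862844
```

The tread's ribs, holes and colour match. From w2 the stool yaw is about 22.3° and the stud midpoint is about 7 mm toward the near end of the frame centre. Stud spacing measures 90.4 mm and the frame 147 x 42 mm, both agreeing with the given sizes. Now I'm going back to grasp.

play_rows([
  [[-3, 40, -20], -0.08, -0.57],
  [[-3, 50, -30], -0.08, -0.57],
  [[-3, 50, -35], -0.08, -0.57],
  [[-3, 50, -35], -0.08, -0.57],
  [[-2.5, 51, -35], -0.085, -0.57],
])

```text
time: 3.78
position: [0.4714, 0.1277, 0.1157]
eef_rot: [[-0.017, 0.002, 1.0], [-1.0, 0.0, -0.017], [-0.0, -1.0, 0.002]]
contact_force: [1.0, 0.1, 0.4]
gripper_width: 0.784
```

play_rows([
  [[0, 0, -10], 0, -0.57],
  [[0, 0, -15], 0, -0.57],
  [[0, 0, -15], 0, -0.57],
  [[0, 0, -15], 0, -0.57],
  [[0, 0, 0], 0, -0.57],
])

```text
time: 4.4
position: [0.4706, 0.1253, 0.0599]
eef_rot: [[-0.016, -0.003, 1.0], [-1.0, -0.0, -0.016], [0.0, -1.0, -0.003]]
contact_force: [0.3, 0.5, -0.2]
gripper_width: 0.784
```

Run:
```python
from m import *
c=cam("wrist"); o=c["o"]; print(o["time"],o["position"],np.degrees(np.arctan2(o["eef_rot"][1,0],o["eef_rot"][0,0])),o["contact_force"])
save(c,"w3",k=1.5); print(rects(c,0.01))
```

```text
4.4 [0.47060535 0.12529075 0.05991897] -90.89016904267135 [ 0.3120678   0.51330631 -0.18134808]
[(array([503., 263.]), ((399.9700927734375, -133.10101318359375), (44.42488479614258, 13.642446517944336), 72.015380859375)), (array([497., 123.]), ((537.3400268554688, -79.35968017578125), (15.038620948791504, 41.42250061035156), 3.1353633403778076)), (array([251., 190.]), ((471.6083984375, 126.43416595458984), (55.81348419189453, 160.25942993164062), 89.36775207519531))]
```

View pics/w3.png

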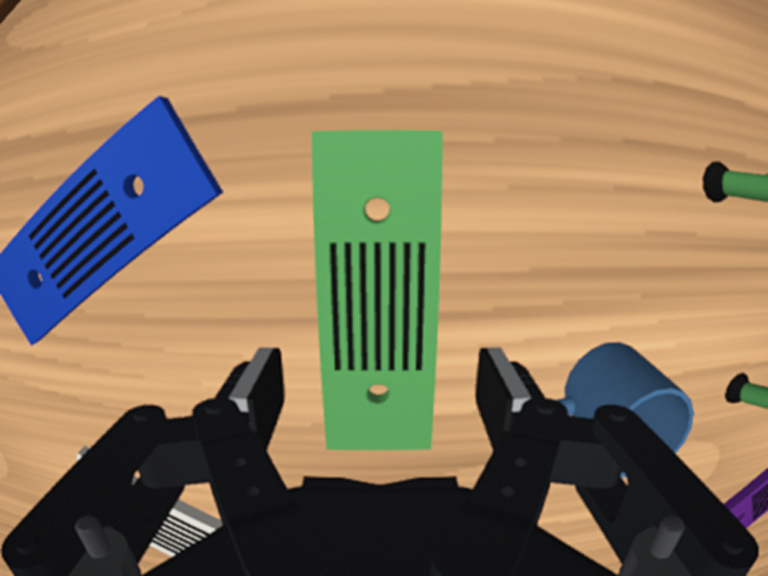

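play_rows([
  [[1, 1, -15], 0.005, -0.57],
  [[0, 0, -15], 0, -0.57],
  [[0, 0, -12], 0, -0.57],
  [[0, 0, -10], 0, -0.57],
  [[0, 0, -4], 0, -0.57],
])

```text
time: 5.08
position: [0.4719, 0.127, 0.0043]
eef_rot: [[-0.009, -0.001, 1.0], [-1.0, -0.0, -0.009], [0.0, -1.0, -0.001]]
contact_force: [0.2, 0.5, 0.3]
gripper_width: 0.783
```

play_rows([
  [[0, 0, -3], 0, -0.57],
  [[0, 0, -2], 0, -0.57],
  [[0, 0, 0], 0, -0.57],
  [[0, 0, 0], 0, -0.57],
  [[0, 0, 0], 0, -0.57],
])

```text
time: 5.7
position: [0.4727, 0.127, 0.0006]
eef_rot: [[-0.009, 0.001, 1.0], [-1.0, 0.0, -0.009], [-0.0, -1.0, 0.001]]
contact_force: [-0.9, 0.5, -1.2]
gripper_width: 0.789
```

Run:
```python
from m import *
c=cam("wrist"); o=c["o"]; print(o["time"],o["position"],o["contact_force"])
save(c,"w4",k=1.5)
c=cam("side"); save(c,"side4",(200,170,340,260),5)
```

```text
5.7 [0.47267495 0.12704105 0.00056691] [-0.85718513  0.52899302 -1.21252168]
```

View pics/w4.png

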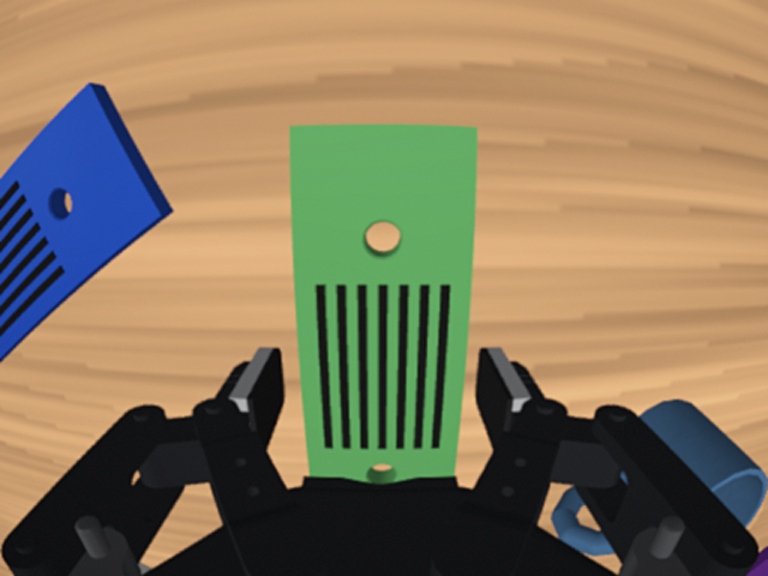

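View pics/side4.png

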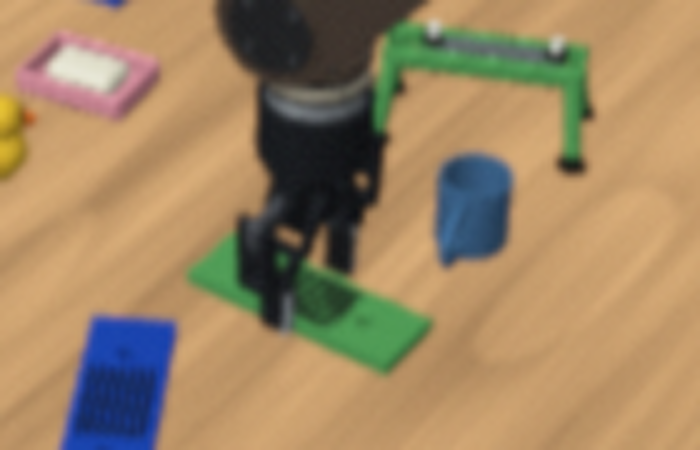

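play_rows([
  [[-1, 0, -3], 0, -0.57],
  [[0, 0, 0], 0, -0.57],
  [[0, 0, 0], 0, -0.3],
  [[0, 0, 0], 0, -0.1],
  [[0, 0, 0], 0, 0.2],
], newtons=40)

```text
time: 6.42
position: [0.4717, 0.127, -0.0024]
eef_rot: [[-0.009, 0.0, 1.0], [-1.0, -0.0, -0.009], [0.0, -1.0, 0.0]]
contact_force: [-1.9, -0.2, 3.2]
gripper_width: 0.636
```

play_rows([
  [[0, 0, 0], 0, 0.4],
  [[0, 0, 0], 0, 0.5],
  [[0, 0, 0], 0, 0.5],
  [[0, 0, 0], 0, 0.5],
  [[0, 0, 0], 0, 0.5],
])

```text
time: 7.05
position: [0.4717, 0.127, -0.0024]
eef_rot: [[-0.009, 0.0, 1.0], [-1.0, -0.0, -0.009], [0.0, -1.0, 0.0]]
contact_force: [-0.9, -0.3, 4.3]
gripper_width: 0.644
```

play_rows([
  [[0, 0, 6], 0, 0.5],
  [[0, 0, 20], 0, 0.5],
  [[0, 0, 40], 0, 0.5],
  [[0, 0, 45], 0, 0.5],
  [[0, 0, 40], 0, 0.5],
])

```text
time: 7.68
position: [0.4709, 0.1271, 0.1491]
eef_rot: [[-0.009, -0.001, 1.0], [-1.0, 0.0, -0.009], [-0.0, -1.0, -0.001]]
contact_force: [1.4, -0.2, -1.6]
gripper_width: 0.644
```

Run:
```python
from m import *
c=cam("wrist"); o=c["o"]; print(o["time"],o["position"],o["contact_force"],o["gripper_width"],o["moment"])
save(c,"w5",k=1.5); np.save("w5.npy",c,allow_pickle=True)
c=cam("side"); save(c,"side5",(180,120,340,250),5)
```

```text
7.675 [0.47088856 0.12707588 0.14909936] [ 1.38475441 -0.2304152  -1.56620181] 0.6439354627090216 [-0.00097454 -0.02517979  0.04138864]
```

View pics/w5.png

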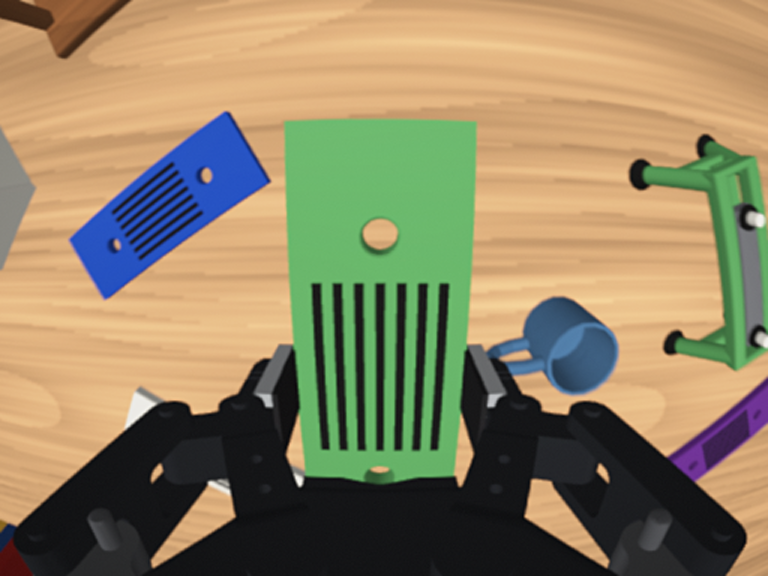

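View pics/side5.png

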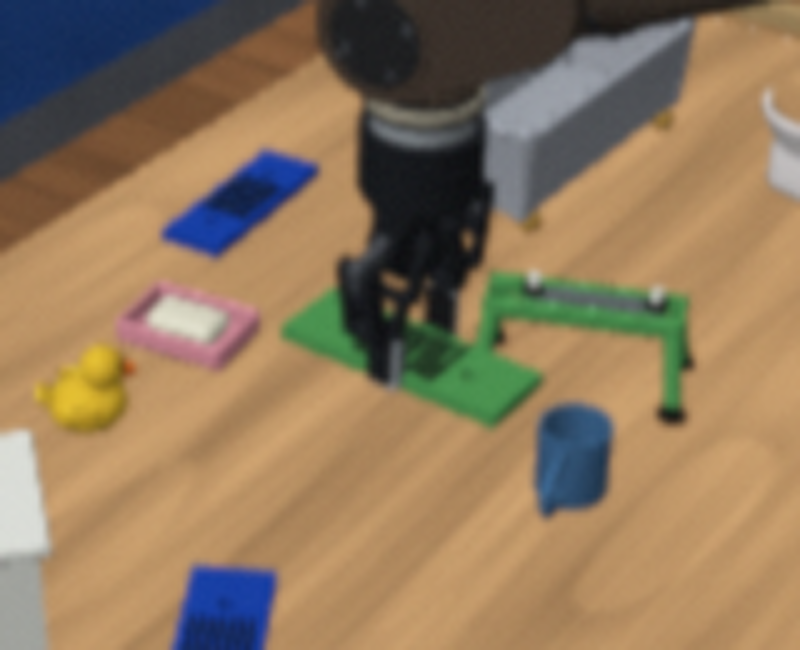

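Run:
```python
from m import *
c=np.load("w5.npy",allow_pickle=True).item(); o=c["o"]; R=o["eef_rot"]; P=o["position"]
g=green(c)
zt=P[2]+0.0124
def tl(q): 
    X=onz(c,q,zt); return ((X-P)@R*1000)[:,[0,2]]
L=[];Rr=[]
for v in list(range(88,222,4)):
    row=np.where(g[v,180:330])[0]+180; L.append((row.min()-.5,v)); Rr.append((row.max()+.5,v))
for q in (L,Rr):
    t=tl(q); p=np.polyfit(t[:,1],t[:,0],1); print("slope deg",np.degrees(p[0]),"x at 0",p[1],np.std(t[:,0]-np.polyval(p,t[:,1])))
# top edge
top=[(u,np.where(g[60:120,u])[0].min()+60-.5) for u in range(205,305,5)]
print("far edge z",tl(top)[:,1].round(1).tolist())
# far hole: non-green inside
s=g[135:180,225:285]; inv=(s==0).astype(np.uint8); n,l,st,ct=cv2.connectedComponentsWithStats(inv)
for i in range(1,n):
    if st[i][4]>50: print("hole",st[i],tl([ct[i]+[225,135]]))
```

```text
slope deg -0.03425055411003639 x at 0 -28.170293599322765 0.1300563332189884
slope deg 0.08195106328144718 x at 0 27.740756154187796 0.1405058431817532
far edge z [80.6, 80.6, 80.5, 80.4, 80.4, 80.3, 80.3, 80.3, 80.3, 80.2, 80.2, 80.3, 80.3, 80.3, 80.3, 80.4, 80.4, 80.5, 80.6, 80.2]
hole [ 16  11  25  21 405] [[-0.24094918 46.42123015]]
```

The grasp is good. The plate is centred in the jaws (tool x -0.2, lengthwise +0.5 mm) and aligned within 0.1°. I'm carrying it to above the stool, deliberately 8 mm off along the stool's +x.

play_rows([
  [[1, -25, 0], 0.04, 0.5],
  [[2, -35, 0], 0.06, 0.5],
  [[2, -35, 0], 0.06, 0.5],
  [[2, -35, 0], 0.06, 0.5],
  [[2, -35, -5], 0.06, 0.5],
])

```text
time: 8.4
position: [0.4795, -0.0388, 0.1413]
eef_rot: [[0.269, -0.002, 0.963], [-0.963, 0.001, 0.269], [-0.001, -1.0, -0.002]]
contact_force: [0.4, 0.5, -1.6]
gripper_width: 0.639
```

play_rows([
  [[2, -35, -5], 0.06, 0.5],
  [[2, -35, -5], 0.04, 0.5],
  [[0.4, -14.7, -5], 0.017, 0.5],
  [[0, 0, 0], 0, 0.5],
  [[0, 0, 0], 0, 0.5],
])

```text
time: 9.02
position: [0.4841, -0.1218, 0.1271]
eef_rot: [[0.378, -0.002, 0.926], [-0.926, 0.001, 0.378], [-0.002, -1.0, -0.001]]
contact_force: [0.2, 0.0, -2.2]
gripper_width: 0.64
```

```bash
cat > st.py <<'E'
from h import *
def st():
    o=get_obs(); R=o["eef_rot"]; p=o["position"]*1000
    y=np.degrees(np.arctan2(R[1,0],R[0,0]))
    a=np.radians(22.25); ax=np.array([np.cos(a),np.sin(a)]); n=np.array([-ax[1],ax[0]])
    tc=p[:2]+(-0.2)*R[:2,0]+0.5*R[:2,2]; d=tc-[477.3,-125.2]
    f=o["contact_force"]; m=o["moment"]
    print("t %.2f pos %s yaw %.2f along %.2f across %.2f z %.2f | f along %.2f across %.2f z %.2f | m along %.3f across %.3f z %.3f| w %.3f"%(o["time"],p.round(1),y,d@ax,d@n,p[2],f[:2]@ax,f[:2]@n,f[2],m[:2]@ax,m[:2]@n,m[2],o["gripper_width"]))
E
python3 - <<'E'
from st import *
st()
c=cam("wrist"); save(c,"w6",k=1.5)
c=cam("side"); save(c,"side6",(240,130,350,230),7)
E
```

```text
t 9.03 pos [ 484.1 -121.8  127.1] yaw -67.79 along 8.11 across 0.73 z 127.14 | f along 0.21 across -0.05 z -2.15 | m along 0.043 across 0.046 z 0.008| w 0.640
```

View pics/side6.png

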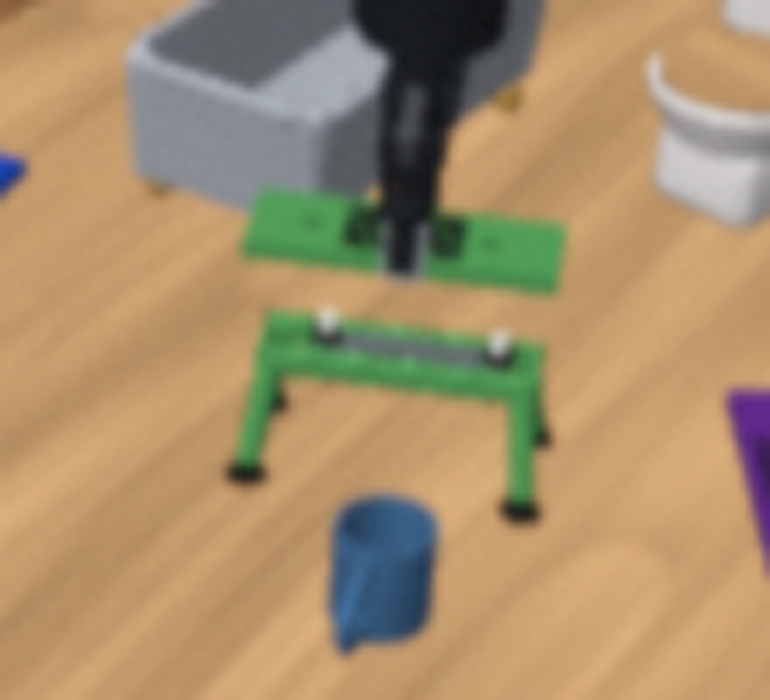

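View pics/w6.png

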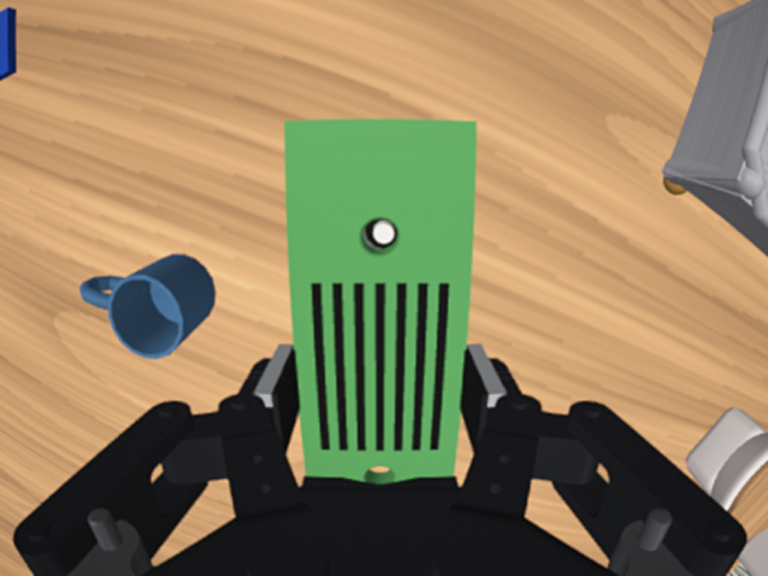

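Through the far hole (w6 (380,233)) I can see the stud tip, slightly right of the hole centre. I'm measuring both from this view.

```bash
cat > hs.py <<'E'
from st import *
def hs(c,sub,name=None):
    o=c["o"];R=o["eef_rot"];P=o["position"]
    x0,y0,x1,y1=sub
    g=green(c)[y0:y1,x0:x1]; n,l,s,ct=cv2.connectedComponentsWithStats((g==0).astype(np.uint8))
    i=1+np.argmax(s[1:,4]); 
    tl=lambda q,z:(((onz(c,[q],z)-P)@R*1000)[0,[0,2]]).round(2)
    print("hole bbox",s[i], "hole ctr tool", tl(ct[i]+[x0,y0],P[2]+.0124-.003))
    h=c["color"][y0:y1,x0:x1].min(2); m=((h>150)&(l==i)).astype(np.uint8); M=cv2.moments(m,True)
    if M["m00"]>3:
        q=np.array([M["m10"]/M["m00"]+x0,M["m01"]/M["m00"]+y0]); print("stud px",q.round(1),"area",M["m00"],"tool",tl(q,.084))
E
python3 - <<'E'
from hs import *
st(); c=cam("wrist"); hs(c,(225,135,285,180)); save(c,"w6c",(225,130,285,180),8)
E
```

```text
t 9.12 pos [ 484.7 -121.7  127.9] yaw -67.74 along 8.62 across 0.61 z 127.91 | f along 0.33 across 0.05 z -1.66 | m along -0.042 across -0.002 z 0.012| w 0.639
hole bbox [ 17  11  22  20 343] hole ctr tool [-1.18 46.16]
stud px [255.  155.2] area 154.0 tool [ 0.35 37.45]
```

View pics/w6c.png

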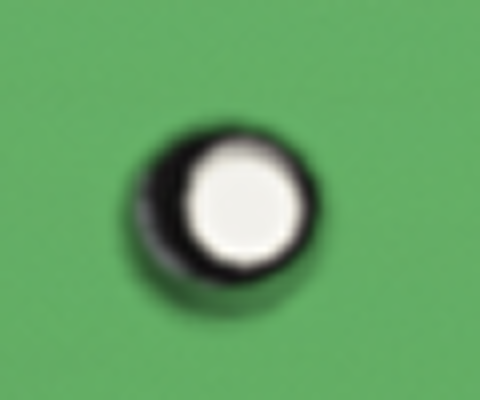

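Both measurements agree: it needs about 0.6 mm across and is about 8.3 mm off along. I'm correcting and descending.

play_rows([
  [[0.2, -0.6, -10], 0, 0.5],
  [[0, 0, -12], 0, 0.5],
  [[0, 0, -10], 0, 0.5],
  [[0, 0, -5], 0, 0.5],
  [[0, 0, -2], 0, 0.5],
])

```text
time: 9.8
position: [0.4849, -0.1232, 0.0887]
eef_rot: [[0.378, -0.001, 0.926], [-0.926, 0.0, 0.378], [-0.001, -1.0, -0.001]]
contact_force: [-0.0, 0.5, -2.0]
gripper_width: 0.643
```

play_rows([
  [[0, 0, -1], 0, 0.5],
  [[0, 0, -1], 0, 0.5],
  [[0, 0, -1], 0, 0.5],
  [[0, 0, 0], 0, 0.5],
  [[0, 0, 0], 0, 0.5],
])

```text
time: 10.42
position: [0.4851, -0.1233, 0.0864]
eef_rot: [[0.378, 0.0, 0.926], [-0.926, -0.0, 0.378], [0.0, -1.0, 0.0]]
contact_force: [-0.3, -0.1, -1.7]
gripper_width: 0.646
```

Run:
```python
from hs import *
st()
c=cam("wrist"); save(c,"w7c",(225,130,285,180),8)
st()
```

```text
t 10.43 pos [ 485.1 -123.3   86.4] yaw -67.78 along 8.48 across -1.00 z 86.41 | f along -0.29 across -0.03 z -1.71 | m along 0.036 across 0.022 z -0.012| w 0.646
t 10.47 pos [ 485.1 -123.3   86.4] yaw -67.78 along 8.45 across -0.97 z 86.39 | f along -0.56 across 0.25 z -0.67 | m along 0.011 across 0.023 z 0.020| w 0.640
```

play_rows([
  [[-0.3, 0.9, 0], 0, 0.5],
  [[0, 0, -1], 0, 0.5],
  [[0, 0, -1], 0, 0.5],
  [[0, 0, 0], 0, 0.5],
  [[0, 0, 0], 0, 0.5],
])

```text
time: 11.1
position: [0.4848, -0.1224, 0.0843]
eef_rot: [[0.378, -0.0, 0.926], [-0.926, 0.0, 0.378], [-0.0, -1.0, -0.0]]
contact_force: [0.7, 0.5, -1.2]
gripper_width: 0.64
```

Run:
```python
from hs import *
st()
c=cam("wrist"); save(c,"w8c",(225,130,285,180),8); hs(c,(225,135,285,180))
st()
c=cam("side"); save(c,"side8",(240,130,350,230),7)
```

```text
t 11.10 pos [ 484.8 -122.4   84.3] yaw -67.78 along 8.51 across -0.01 z 84.28 | f along 0.86 across 0.18 z -1.23 | m along 0.020 across -0.011 z -0.014| w 0.640
hole bbox [ 17  16  22  16 280] hole ctr tool [-1.09 45.08]
stud px [253.  162.6] area 55.0 tool [-0.96 41.04]
t 11.15 pos [ 484.8 -122.4   84.3] yaw -67.78 along 8.50 across -0.05 z 84.31 | f along 0.33 across 0.47 z -2.11 | m along -0.027 across -0.019 z 0.040| w 0.640
```

View pics/w8c.png

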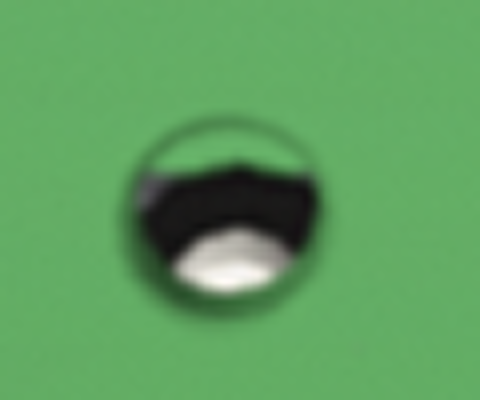

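View pics/side8.png

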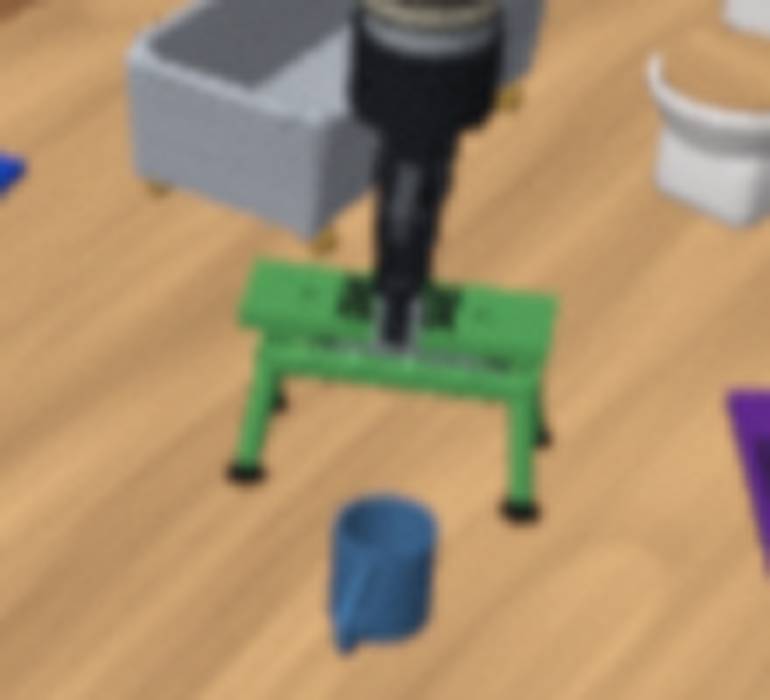

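play_rows([
  [[0, 0, -0.7], 0, 0.5],
  [[0, 0, -0.6], 0, 0.5],
  [[0, 0, -0.5], 0, 0.5],
  [[0, 0, -0.5], 0, 0.5],
  [[0, 0, 0], 0, 0.5],
])

```text
time: 11.82
position: [0.4847, -0.1224, 0.082]
eef_rot: [[0.378, -0.0, 0.926], [-0.926, 0.0, 0.378], [-0.0, -1.0, -0.0]]
contact_force: [-0.5, -0.1, -1.6]
gripper_width: 0.642
```

Run:
```python
from hs import *
st()
```

```text
t 11.82 pos [ 484.7 -122.4   82. ] yaw -67.78 along 8.46 across 0.02 z 81.96 | f along -0.55 across 0.08 z -1.63 | m along 0.009 across -0.032 z 0.027| w 0.642
```

play_rows([
  [[0, 0, -0.3], 0, 0.5],
  [[0, 0, -0.3], 0, 0.5],
  [[0, 0, 0], 0, 0.5],
  [[0, 0, 0], 0, 0.5],
  [[0, 0, 0], 0, 0.5],
])

```text
time: 12.45
position: [0.4849, -0.1224, 0.0816]
eef_rot: [[0.378, 0.0, 0.926], [-0.926, -0.0, 0.378], [0.0, -1.0, 0.0]]
contact_force: [-1.3, 0.5, 0.4]
gripper_width: 0.641
```

Run:
```python
from hs import *
st()
```

```text
t 12.45 pos [ 484.9 -122.4   81.6] yaw -67.78 along 8.55 across -0.08 z 81.60 | f along -1.02 across 0.94 z 0.36 | m along 0.162 across 0.132 z 0.009| w 0.641
```

Light contact: about +2 N at z=81.6, exactly the predicted stud-tip height. Sliding along now.

play_rows([
  [[-0.93, -0.38, -0.1], 0, 0.5],
  [[-0.93, -0.38, 0], 0, 0.5],
  [[-0.93, -0.38, 0], 0, 0.5],
  [[-0.93, -0.38, 0], 0, 0.5],
  [[0, 0, 0], 0, 0.5],
])

```text
time: 13.08
position: [0.4812, -0.124, 0.0815]
eef_rot: [[0.378, 0.001, 0.926], [-0.926, -0.0, 0.378], [0.0, -1.0, 0.0]]
contact_force: [0.9, 0.9, 0.5]
gripper_width: 0.638
```

Run:
```python
from hs import *
st()
```

```text
t 13.07 pos [ 481.2 -124.    81.5] yaw -67.79 along 4.59 across -0.22 z 81.53 | f along 1.17 across 0.50 z 0.46 | m along 0.003 across -0.192 z 0.007| w 0.638
```

play_rows([
  [[-0.93, -0.38, 0], 0, 0.5],
  [[-0.46, -0.19, 0], 0, 0.5],
  [[-0.46, -0.19, 0], 0, 0.5],
  [[0, 0, 0], 0, 0.5],
  [[0, 0, 0], 0, 0.5],
])

```text
time: 13.7
position: [0.4794, -0.1247, 0.0815]
eef_rot: [[0.378, 0.0, 0.926], [-0.926, -0.0, 0.378], [0.0, -1.0, 0.0]]
contact_force: [1.5, 0.7, 1.1]
gripper_width: 0.641
```

Run:
```python
from hs import *
st()
```

```text
t 13.70 pos [ 479.4 -124.7   81.5] yaw -67.78 along 2.59 across -0.12 z 81.48 | f along 1.70 across 0.07 z 1.08 | m along 0.015 across -0.272 z 0.019| w 0.641
```

play_rows([
  [[-0.46, -0.19, 0], 0, 0.5],
  [[-0.46, -0.19, 0], 0, 0.5],
  [[-0.46, -0.19, 0], 0, 0.5],
  [[0, 0, 0], 0, 0.5],
  [[0, 0, 0], 0, 0.5],
])

```text
time: 14.32
position: [0.477, -0.1251, 0.0806]
eef_rot: [[0.378, -0.002, 0.926], [-0.926, 0.0, 0.378], [-0.001, -1.0, -0.002]]
contact_force: [-1.1, -0.9, -1.2]
gripper_width: 0.641
```

Run:
```python
from hs import *
st(); c=cam("wrist"); save(c,"w9c",(225,130,285,180),8); st()
```

```text
t 14.32 pos [ 477.  -125.1   80.6] yaw -67.77 along 0.23 across 0.40 z 80.64 | f along -1.33 across -0.46 z -1.20 | m along -0.163 across 0.139 z 0.025| w 0.641
t 14.38 pos [ 477.1 -125.1   80.7] yaw -67.77 along 0.33 across 0.39 z 80.72 | f along -0.43 across -0.11 z -1.65 | m along -0.141 across 0.166 z 0.088| w 0.643
```

View pics/w9c.png

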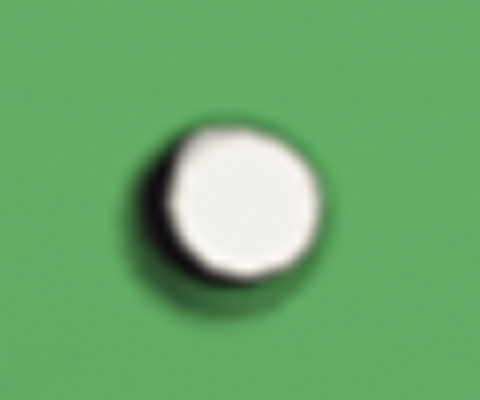

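It dropped: z fell about 0.9 mm on its own and the vertical force went from +1.1 back to -1.6 N. Now I'll let it settle and centre the plate on the studs before going down.

play_rows([
  [[0, 0, 0], 0, 0.5],
  [[0, 0, 0], 0, 0.5],
  [[0, 0, 0], 0, 0.5],
  [[0, 0, 0], 0, 0.5],
  [[0, 0, 0], 0, 0.5],
])

```text
time: 15.0
position: [0.4778, -0.1252, 0.0813]
eef_rot: [[0.378, -0.0, 0.926], [-0.926, 0.0, 0.378], [-0.0, -1.0, -0.0]]
contact_force: [-0.1, -0.7, -2.2]
gripper_width: 0.646
```

Run:
```python
from hs import *
st(); c=cam("wrist"); save(c,"w10c",(225,130,285,180),8); save(c,"w10n",(215,290,295,340),8); st()
```

```text
t 15.00 pos [ 477.8 -125.2   81.3] yaw -67.78 along 1.00 across 0.03 z 81.32 | f along -0.40 across -0.64 z -2.19 | m along 0.004 across 0.153 z -0.005| w 0.646
t 15.05 pos [ 477.9 -125.2   81.4] yaw -67.79 along 1.03 across 0.02 z 81.36 | f along 0.05 across -0.66 z -1.84 | m along -0.002 across 0.062 z -0.030| w 0.638
```

View pics/w10c.png

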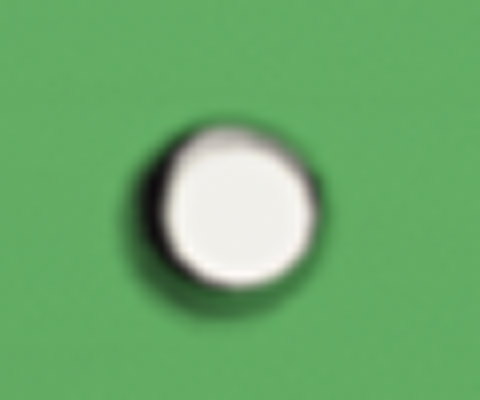

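View pics/w10n.png

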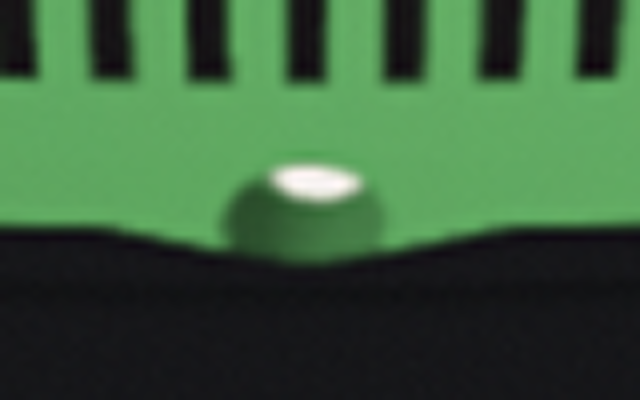

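play_rows([
  [[-0.2, -0.4, 0], 0, 0.5],
  [[-0.3, -0.4, 0], 0, 0.5],
  [[-0.2, -0.2, 0], 0, 0.5],
  [[0, 0, 0], 0, 0.5],
  [[0, 0, 0], 0, 0.5],
])

```text
time: 15.68
position: [0.4772, -0.1262, 0.0813]
eef_rot: [[0.378, 0.0, 0.926], [-0.926, 0.0, 0.378], [-0.0, -1.0, 0.0]]
contact_force: [0.2, -0.0, -1.6]
gripper_width: 0.643
```

Run:
```python
from hs import *
st(); c=cam("wrist"); save(c,"w11c",(225,130,285,180),8); save(c,"w11n",(215,290,295,340),8); st()
```

```text
t 15.68 pos [ 477.2 -126.2   81.3] yaw -67.78 along -0.02 across -0.68 z 81.34 | f along 0.20 across -0.10 z -1.55 | m along -0.001 across -0.039 z 0.010| w 0.643
t 15.72 pos [ 477.2 -126.2   81.3] yaw -67.78 along -0.01 across -0.68 z 81.34 | f along -0.22 across -0.36 z -2.34 | m along -0.021 across 0.018 z -0.003| w 0.640
```

View pics/w11c.png

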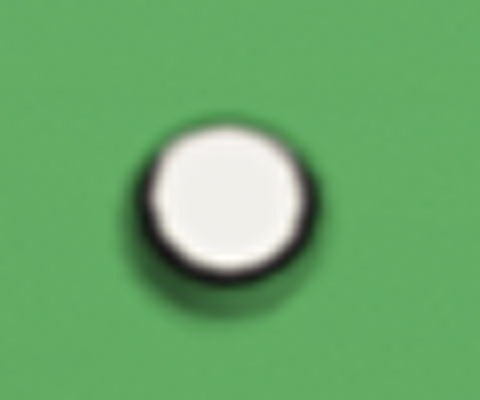

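View pics/w11n.png

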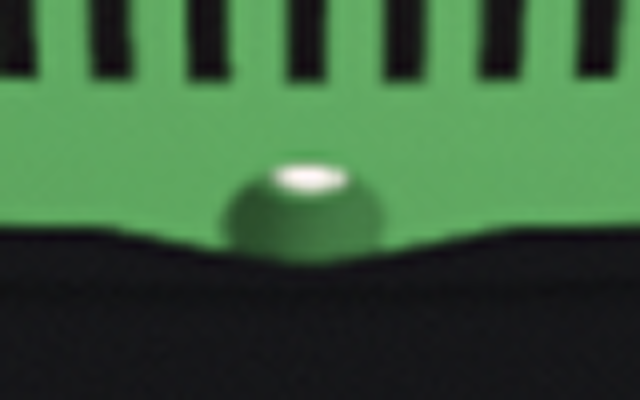

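Both studs are now centred in the holes (w11: far (227,200), near (311,178)), with no side force. Going down gently.

play_rows([
  [[0, 0, -0.4], 0.003, 0.5],
  [[0, 0, -0.4], 0, 0.5],
  [[0, 0, -0.4], 0, 0.5],
  [[0, 0, -0.3], 0, 0.5],
  [[0, 0, 0], 0, 0.5],
])

```text
time: 16.35
position: [0.4771, -0.1262, 0.0798]
eef_rot: [[0.381, -0.0, 0.925], [-0.925, 0.0, 0.381], [-0.0, -1.0, -0.0]]
contact_force: [0.2, -0.5, -1.3]
gripper_width: 0.64
```

Run:
```python
from hs import *
st()
```

```text
t 16.35 pos [ 477.1 -126.2   79.8] yaw -67.61 along -0.05 across -0.64 z 79.77 | f along -0.05 across -0.52 z -1.33 | m along 0.019 across -0.026 z 0.026| w 0.640
```

play_rows([
  [[0, 0, -1], 0, 0.5],
  [[0, 0, -1], 0, 0.5],
  [[0, 0, -1], 0, 0.5],
  [[0, 0, -1], 0, 0.5],
  [[0, 0, 0], 0, 0.5],
])

```text
time: 16.98
position: [0.477, -0.1262, 0.0757]
eef_rot: [[0.381, -0.0, 0.925], [-0.925, 0.0, 0.381], [-0.0, -1.0, -0.0]]
contact_force: [-1.0, -0.7, -2.7]
gripper_width: 0.643
```

play_rows([
  [[0, 0, -0.8], 0, 0.5],
  [[0, 0, -0.8], 0, 0.5],
  [[0, 0, -0.5], 0, 0.5],
  [[0, 0, -0.4], 0, 0.5],
  [[0, 0, 0], 0, 0.5],
])

```text
time: 17.6
position: [0.4771, -0.1262, 0.0733]
eef_rot: [[0.381, -0.0, 0.925], [-0.925, 0.0, 0.381], [-0.0, -1.0, -0.0]]
contact_force: [-0.1, -0.2, -1.8]
gripper_width: 0.643
```

Run:
```python
from hs import *
st(); c=cam("wrist"); save(c,"w12c",(225,130,285,180),8)
```

```text
t 17.60 pos [ 477.1 -126.2   73.3] yaw -67.61 along -0.04 across -0.67 z 73.30 | f along -0.13 across -0.11 z -1.82 | m along -0.025 across 0.034 z -0.022| w 0.643
```

View pics/w12c.png

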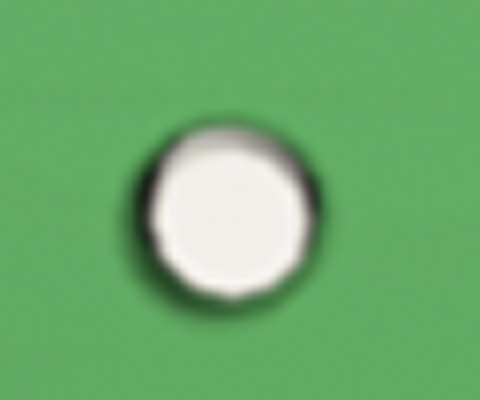

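It's free down to just above the sleeves. Pressing in small steps.

play_rows([
  [[0, 0, -0.5], 0, 0.5],
  [[0, 0, -0.5], 0, 0.5],
  [[0, 0, -0.4], 0, 0.5],
  [[0, 0, 0], 0, 0.5],
  [[0, 0, 0], 0, 0.5],
])

```text
time: 18.27
position: [0.4772, -0.1263, 0.0723]
eef_rot: [[0.381, -0.0, 0.925], [-0.925, -0.0, 0.381], [0.0, -1.0, -0.0]]
contact_force: [-2.3, 0.7, 3.6]
gripper_width: 0.642
```

Run:
```python
from hs import *
st()
```

```text
t 18.27 pos [ 477.2 -126.3   72.3] yaw -67.61 along 0.00 across -0.75 z 72.32 | f along -1.83 across 1.54 z 3.56 | m along 0.321 across 0.325 z -0.029| w 0.642
```

play_rows([
  [[0, 0, -0.5], 0, 0.5],
  [[0, 0, -0.5], 0, 0.5],
  [[0, 0, -0.5], 0, 0.5],
  [[0, 0, -0.5], 0, 0.5],
  [[0, 0, 0], 0, 0.5],
])

```text
time: 18.9
position: [0.4772, -0.1262, 0.0699]
eef_rot: [[0.381, 0.0, 0.925], [-0.925, -0.0, 0.381], [0.0, -1.0, 0.0]]
contact_force: [-1.8, 0.9, 3.4]
gripper_width: 0.641
```

Run:
```python
from hs import *
st()
```

```text
t 18.90 pos [ 477.2 -126.2   69.9] yaw -67.61 along 0.02 across -0.73 z 69.86 | f along -1.33 across 1.46 z 3.43 | m along 0.284 across 0.299 z 0.006| w 0.641
```

The sleeves are sinking steadily at about 5 N net. Continuing to the frame, expected at z≈67.6.

play_rows([
  [[0, 0, -0.5], 0, 0.5],
  [[0, 0, -0.5], 0, 0.5],
  [[0, 0, -0.5], 0, 0.5],
  [[0, 0, -0.4], 0, 0.5],
  [[0, 0, 0], 0, 0.5],
])

```text
time: 19.52
position: [0.4772, -0.1262, 0.068]
eef_rot: [[0.381, 0.0, 0.925], [-0.925, -0.0, 0.381], [0.0, -1.0, 0.0]]
contact_force: [-1.4, -0.1, 3.4]
gripper_width: 0.641
```

Run:
```python
from hs import *
st()
```

```text
t 19.52 pos [ 477.2 -126.2   68. ] yaw -67.61 along 0.01 across -0.71 z 67.96 | f along -1.35 across 0.46 z 3.39 | m along 0.191 across 0.241 z 0.027| w 0.641
```

play_rows([
  [[0, 0, -0.3], 0, 0.5],
  [[0, 0, -0.3], 0, 0.5],
  [[0, 0, 0], 0, 0.5],
  [[0, 0, 0], 0, 0.5],
  [[0, 0, 0], 0, 0.5],
])

```text
time: 20.15
position: [0.4772, -0.1262, 0.0676]
eef_rot: [[0.381, 0.0, 0.925], [-0.925, -0.0, 0.381], [0.0, -1.0, 0.0]]
contact_force: [-2.2, 0.6, 6.0]
gripper_width: 0.644
```

Run:
```python
from hs import *
st()
c=cam("side"); save(c,"side13",(240,130,350,230),7)
c=cam("scene"); save(c,"s13",(210,110,310,200),8)
```

```text
t 20.15 pos [ 477.2 -126.2   67.6] yaw -67.61 along -0.01 across -0.71 z 67.57 | f along -1.81 across 1.42 z 6.04 | m along 0.202 across 0.360 z -0.005| w 0.644
```

View pics/side13.png

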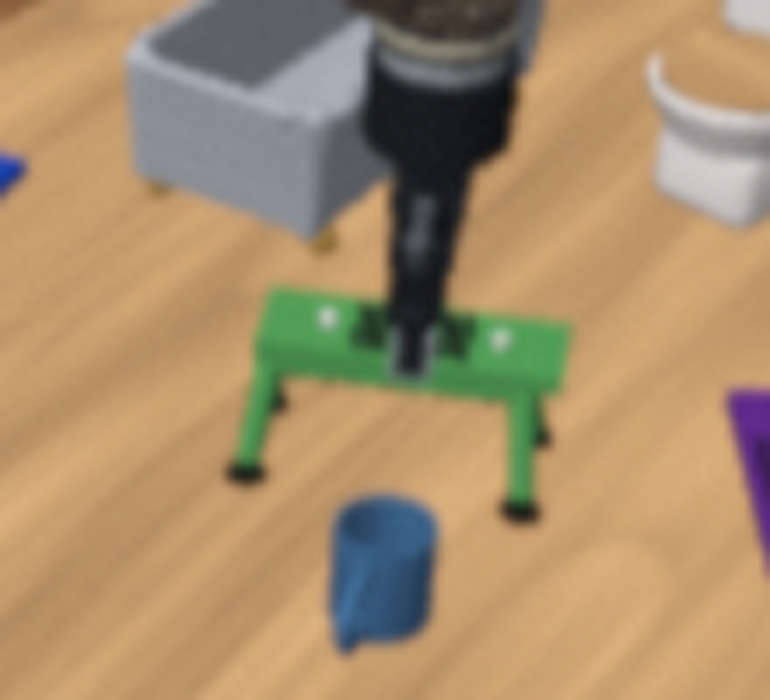

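The force is rising at the expected flush height. One more small press to confirm a hard stop.

play_rows([
  [[0, 0, -0.3], 0, 0.5],
  [[0, 0, -0.2], 0, 0.5],
  [[0, 0, 0], 0, 0.5],
  [[0, 0, 0], 0, 0.5],
  [[0, 0, 0], 0, 0.5],
])

```text
time: 20.88
position: [0.4772, -0.1263, 0.0676]
eef_rot: [[0.381, -0.0, 0.925], [-0.925, 0.0, 0.381], [-0.0, -1.0, -0.0]]
contact_force: [-3.7, 1.5, 8.3]
gripper_width: 0.641
```

Run:
```python
from hs import *
st()
```

```text
t 20.88 pos [ 477.2 -126.3   67.6] yaw -67.60 along 0.01 across -0.74 z 67.59 | f along -2.88 across 2.75 z 8.31 | m along 0.359 across 0.458 z -0.010| w 0.641
```

Hard stop confirmed: z stayed at 67.6 while the force rose to about 10 N net. Easing off, opening and lifting away.

play_rows([
  [[0, 0, 0.4], 0, 0.5],
  [[0, 0, 0], 0, 0.3],
  [[0, 0, 0], 0, -0.4],
  [[0, 0, 0], 0, -0.57],
  [[0, 0, 0], 0, -0.57],
])

```text
time: 21.5
position: [0.477, -0.1261, 0.067]
eef_rot: [[0.381, -0.0, 0.925], [-0.925, 0.0, 0.381], [-0.0, -1.0, -0.0]]
contact_force: [0.1, -0.5, 0.6]
gripper_width: 0.784
```

play_rows([
  [[0, 0, 0], 0, -0.57],
  [[0, 0, 0], 0, -0.57],
  [[0, 0, 3], 0, -0.57],
  [[0, 0, 10], 0, -0.57],
  [[0, 0, 20], 0, -0.57],
])

```text
time: 22.12
position: [0.4766, -0.126, 0.1005]
eef_rot: [[0.381, -0.001, 0.925], [-0.925, 0.001, 0.381], [-0.001, -1.0, -0.001]]
contact_force: [-0.5, -0.4, 0.5]
gripper_width: 0.785
```

play_rows([
  [[0, 0, 35], 0, -0.57],
  [[0, 0, 45], 0, -0.57],
  [[0, 0, 45], 0, -0.57],
  [[0, 0, 45], 0, -0.57],
  [[0, 0, 0], 0, -0.57],
])

```text
time: 22.75
position: [0.4792, -0.1272, 0.2764]
eef_rot: [[0.381, 0.01, 0.925], [-0.925, -0.005, 0.381], [0.008, -1.0, 0.007]]
contact_force: [-0.6, 0.2, 0.5]
gripper_width: 0.782
```

Run:
```python
from m import *
from st import st
st()
c=cam("wrist"); save(c,"w14",k=1.5); save(c,"w14c",(190,90,320,250),4)
R=c["o"]["eef_rot"];P=c["o"]["position"]
for q in rects(c,0.08): print(q)
c=cam("side"); save(c,"side14",(240,150,350,230),7)
c=cam("scene"); save(c,"s14",(210,110,310,200),8)
```

```text
t 22.75 pos [ 479.2 -127.2  276.4] yaw -67.60 along 1.54 across -2.40 z 276.35 | f along -0.45 across 0.38 z 0.46 | m along 0.041 across 0.011 z -0.031| w 0.782
(array([250., 161.]), ((478.77545166015625, -124.38778686523438), (162.2877197265625, 67.7291259765625), 22.38406753540039))
```

View pics/w14.png

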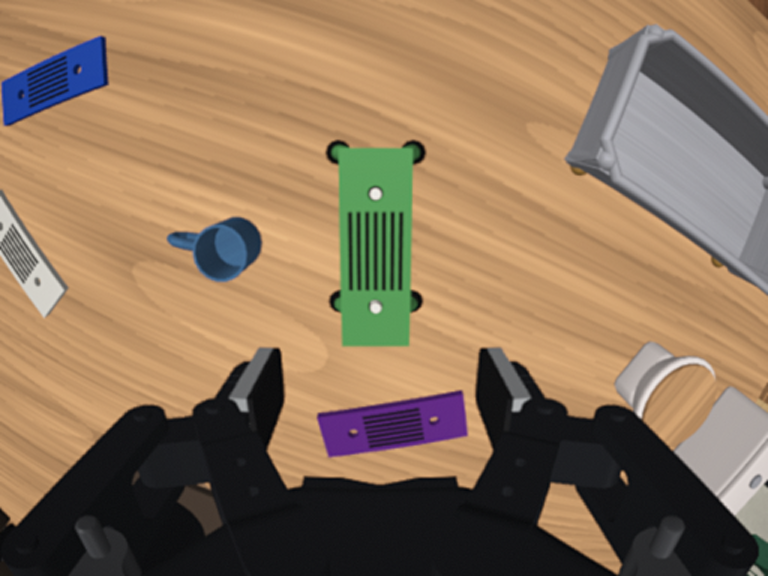

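View pics/side14.png

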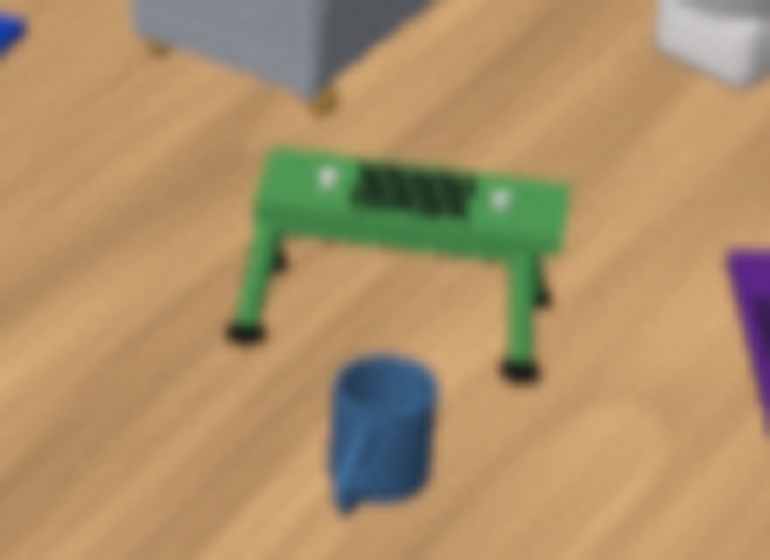

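View pics/s14.png

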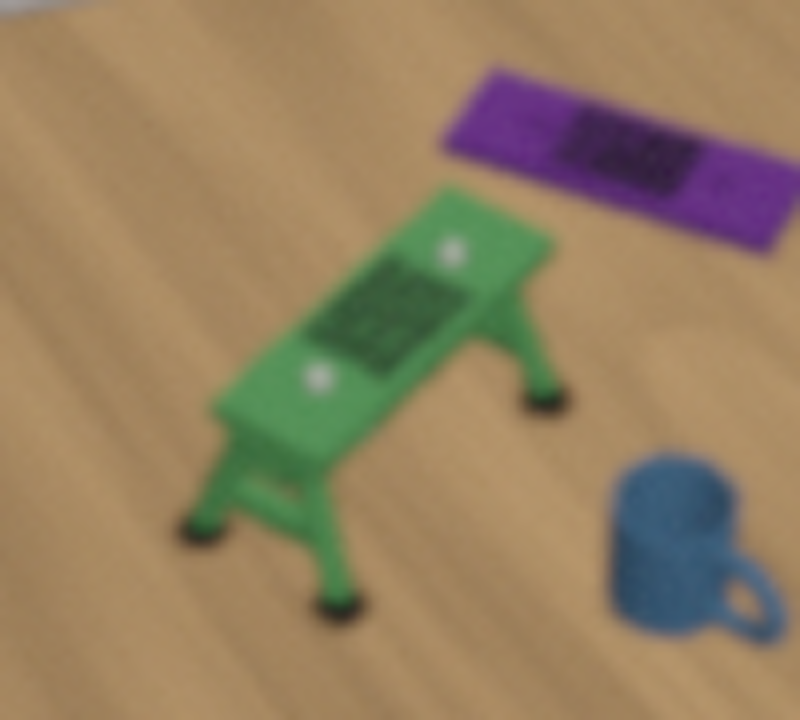

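play_rows([
  [[0, 0, 0], 0, -0.57],
  [[0, 0, 0], 0, -0.57],
  [[0, 0, 0], 0, -0.57],
  [[0, 0, 0], 0, -0.57],
  [[0, 0, 0], 0, -0.57],
])

```text
time: 23.52
position: [0.4771, -0.1262, 0.2703]
eef_rot: [[0.381, -0.0, 0.925], [-0.925, 0.0, 0.381], [-0.0, -1.0, -0.0]]
contact_force: [0.1, 0.7, -0.0]
gripper_width: 0.785
```

Run:
```python
from m import *
from st import st
st()
c=cam("scene"); save(c,"s15",k=1.5)
r.close_job()
```

```text
t 23.52 pos [ 477.1 -126.2  270.3] yaw -67.61 along -0.03 across -0.70 z 270.29 | f along 0.35 across 0.58 z -0.04 | m along -0.029 across 0.038 z -0.031| w 0.785
the job is handed in; nothing more can be done
```

View pics/s15.png

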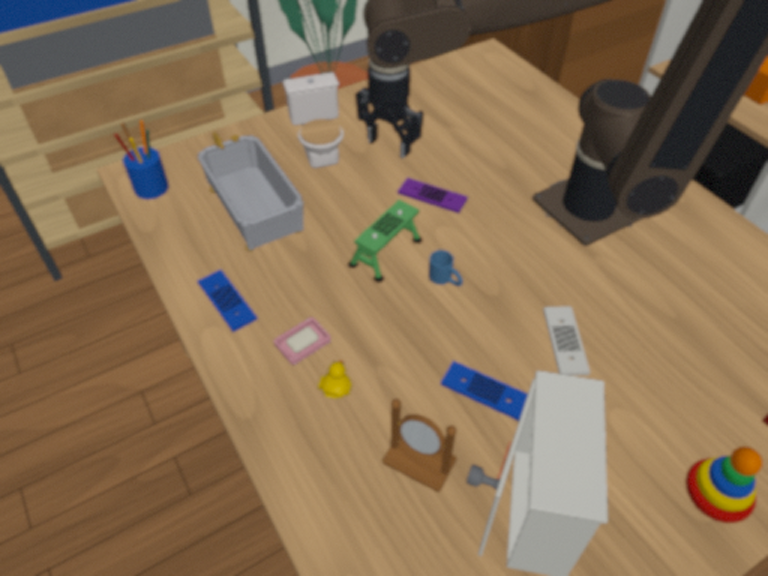

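The green tread is on the stool and the job is handed in at about 23.5 s of the 72 s allowed.

**What I did:** I gripped the tread at mid-length and laid it on the studs with about 2 N, 8.5 mm off along the stool. I slid it along until both holes dropped. The vertical load vanished and the tread dipped about 0.9 mm, then sprang back to around tip height because the arm was holding it. I centred it by 0.7 to 1 mm, and it then went down freely to the sleeves. It sank the sleeves at about 5 N net and reached a hard stop at about 10 N. After that I opened the jaws and lifted clear.

**Last checks:**
- **Height:** the hard stop was 14.0 mm below first contact with the stud tips, exactly the flush height.
- **Pictures:** both studs stand in their holes, with no gap visible under the tread. The cameras could not resolve a gap of a millimetre or so, so flush all along rests mainly on the hard-stop height.
- **Other toys:** they look undisturbed, and nothing now touches the robot (contact force about 0).
- **One disagreement:** the tread's final position across the stool was about 0.7 mm from my first camera estimate of the studs' line. I trusted the view through the holes and the feel instead.

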